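# Unhitch the tube mixer's cradle and hold it up

## Task

The tube mixer's green cradle is hitched to the drive ball: pull the orange latch tab sideways against its spring, and with the latch drawn lift the cradle's coupler off the ball, smoothly and without letting it drop. Raise the coupler about 80 mm above its seat and finish while still holding it there in the gripper, so that a colleague can wipe the ball. Leave the tube rack, the box and the bottle where they stand.

Things in the scene. Friction and masses are not known exactly. Their poses are not given: they have to be found in the camera images.
- mixer: Tube mixer, fixed to the bench: white base 310 x 140 x 30 mm high. Origin: centre of the underside; z up. At its -x end, at (-110, 0) mm, a steel drive ball, 30 mm diameter, centre 75 mm high, on a neck with a flat collar; at its +x end the cradle's pivot between two grey cheeks 98 mm high.
- cradle: Part to lift: aluminium arm with a green tray of five lying tubes (110 mm across, top 117 mm high, x -40 to +90 mm in the mixer's frame) and a cup-shaped coupler, 48 mm diameter, over the ball (top 104 mm). Origin on its pivot axis, (130, 0, 85) mm in the mixer's frame; axes the mixer's while seated. Swings freely up about +y, 0 to 0.9 rad; falls if let go. 0.3 to 0.65 kg.
- coupler (a point): Point in the middle of the coupler, at the ball's centre while seated: 75 mm above the bench; 240 mm from the pivot towards -x. Its height tells how far the cradle is raised (80 mm up is a swing of about 0.34 rad).
- latch (a joint): Draw of the latch in m: 0 shut (steel gate under the ball's collar, cradle locked), 0.016 fully drawn. It slides with its tab towards the mixer's +y; the gate clears the collar from 0.009 on. Spring 3 N at the start, 8 N at full draw; it snaps shut if let go. Once the coupler is off the ball the latch may be drawn or shut.
- latch_tab (a point): Grasp point on the orange latch tab, an upright block 16 mm in the mixer's x, 14 mm in its y, from 110 to 152 mm above the bench while seated. The point is on its centre line, 135 mm high, at (-110, 38, 135) mm in the mixer's frame while shut and seated. Nothing else near it is higher than 117 mm. It swings up with the cradle; axes the cradle's.
- tube_rack: Bystander: green rack 160 x 60 mm with upright capped tubes, 104 mm high, loose. Origin: centre of the underside.
- cryo_box: Bystander: white box with a blue lid, 134 x 134 x 71 mm, loose. Origin: centre of the underside.
- reagent: Bystander: amber bottle with a white cap, 68 mm diameter, 150 mm high, loose. Origin: centre of the underside.

How it is judged:
By the outcome, as a careful person would: the job done as asked, in the order asked, and still so for the second after the job is handed in, while the arm keeps its last pose, push and grip.
It also fails if it takes over 40 s, if anything falls off the work surface, if the arm or the gripper's body presses on something with over 40 N, if the wrist force passes 120 N, or if a joint passes its speed limit or range.

## Robot

A 6-joint arm with a two-finger parallel gripper is mounted at the origin on the work surface. World frame = base frame: x ahead of the robot, y to its left, z up, the work surface at z = 0. Lengths are in m, angles in rad, forces in N, time in s.
With the tool pointing down it reaches from about 0.4 to 0.825 m from the base axis. Payload 7 kg.
Tool frame: the origin (TCP) lies midway between the tips of the shut fingers; the grasp point (between the pads) lies 19 mm behind it; z points along the fingers, y is the line along which they close (so a half turn about z gives the same grasp; the last joint's range is limited). The gripper opens to 85 mm and grips with 20 to 120 N. Pads are 22 mm wide; open, the fingers measure 114 mm over their backs; the gripper's body (76 mm by 85 mm) begins 54 mm behind the grasp point. The pads swing forward as they close: fully open they stand 13 mm farther back than shut.
Start: joints at [1.623, 0.359, 0.012, 0, -1.224, -0.288], TCP at [0.158, 0.656, 0.231] pointing down, gripper open.
Joint ranges: [-3.07, 3.07], [-1.43, 2.12], [-1.02, 1.25], [-3.03, 1.67], [-3.05, -0], [-3.03, 3.03]. Speed limits (rad/s): [2.39, 2.39, 3.01, 3.14, 3.14, 3.14].

## Interface

Orientations are given as a unit quaternion [w, x, y, z].
In Python, from station import env gives the robot as it stands. The module is installed in compiled form; this text tells all that it offers. Calls block until the motion is done:
- env.goto(position, orientation): joint-space move of the TCP to a pose.
- env.move_straight(position, speed=0.15, ori=None, f_stop=None): straight line of the TCP; ori=None keeps the orientation; speed is the mean speed in m/s. With f_stop (N) it stops when the force on the tool has changed by that much, and returns True; else False.
- env.goto_joints(angles): joint-space move.
- env.move_gripper(opening, f_grip=None): finger opening in m; f_grip is the grip in N (None keeps the last); returns when the fingers have stopped.
- env.hold(seconds).
- env.solve_ik(position, orientation): joint angles nearest the present ones, or None.
- env.sense(): the state.
- env.read_camera(name): name is "scene" or "top" or "wrist"; returns the picture (384x512x3 uint8, red, green, blue); there is no depth.
- env.camera_params(name): a dict with "fx", "fy", "cx", "cy" (pixels), "k1" (the pictures are not rectified: a ray, as slopes to the right and down, at radius r is drawn at 1 + k1 r^2 times it, then the intrinsics apply), "rvec" (rotation vector, rad) and "tvec" (3), from world to camera coordinates, as OpenCV has them. Camera axes: x right, y down, z forward; pixel columns grow to the right and rows downward; lengths in m; the calibration is good to about 2 mm. A picture is of the moment at which its call begins: read the wrist's pose just before it. camera_params takes no time and is no camera call; for the wrist camera it gives the pose at the moment of the call.
A pose or a line that the arm cannot do raises env.Unreachable and nothing moves.
- env.finish_job(): hands the job in; it is judged then, once.
The state is a dict: "t": time; "q": joint angles; "qd": joint speeds; "joint_efforts": joint torques, N m; "ee_pos": TCP position; "tool_rot": TCP orientation; "ft_force": force on the tool from outside, world axes, zero at the start; "torque": the same for the moment, N m; "opening": finger opening in m; "grasp_force": force on a finger pad.
Only numpy, scipy, OpenCV 4.12 (cv2) and the standard library are available. Lean on these libraries where they do the work, as an engineer would, in place of code of your own. Each camera call takes 0.05 s, during which the arm holds its last target. There are 200 camera calls.

## Working session

There is one attempt and no reset: what is moved stays moved. The work goes in short steps, each a Python script; the robot and the scene stay as the last script left them, time stands still between calls to the robot, and variables do not carry over. Pictures are saved under pics/ and viewed, at most 10 in all, crops included, and the job is handed in when it is done.

```bash
mkdir -p pics
python3 - <<'E'
from station import env
import cv2
for n in ("scene","top"):
    cv2.imwrite(f"pics/{n}0.png",env.read_camera(n)[:,:,::-1])
    print(n,env.camera_params(n))
print(env.sense())
E
```

```text
scene {'fx': 411.72273914789105, 'fy': 411.72273914789105, 'cx': 256.3348814746194, 'cy': 191.48305645086174, 'k1': -0.05645018758766472, 'rvec': array([ 2.03280212,  1.48736548, -0.53381893]), 'tvec': array([-0.20221038, -0.3866642 ,  1.83954181])}
top {'fx': 364.15991904571933, 'fy': 364.15991904571933, 'cx': 261.1343534444394, 'cy': 189.9439956102577, 'k1': 0.003646526178206211, 'rvec': array([ 2.11760112, -2.13513268,  0.16346605]), 'tvec': array([0.00919319, 0.62637505, 1.22313878])}
{'t': 0.1, 'q': array([ 1.62307955e+00,  3.59281256e-01,  1.11784003e-02, -2.56191669e-04,
       -1.22412200e+00, -2.88104166e-01]), 'qd': array([ 0.00080081, -0.00145678,  0.00072763,  0.00080407,  0.00027936,
       -0.00072545]), 'joint_efforts': array([-1.98228561e-03, -5.84765482e+01,  2.94112694e+01,  6.95468813e+00,
       -3.11913427e-03,  1.57536073e-05]), 'ee_pos': array([0.15764841, 0.65590228, 0.23050096]), 'tool_rot': array([ 7.24344110e-04,  9.93051219e-01, -1.17680723e-01,  2.27333492e-06]), 'ft_force': array([-0.78269086,  0.65995436,  0.17312019]), 'torque': array([-0.013402  ,  0.01316948,  0.00369401]), 'grasp_force': 0.0, 'opening': 0.08550667249268804}
```

View pics/scene0.png

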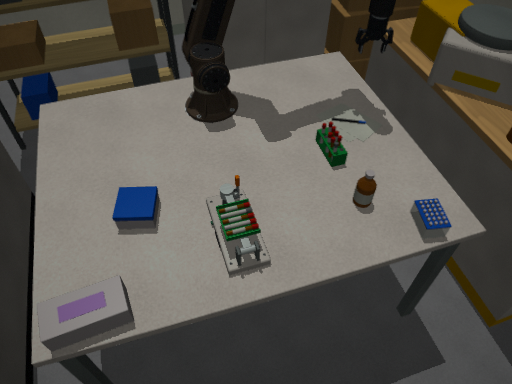

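View pics/top0.png

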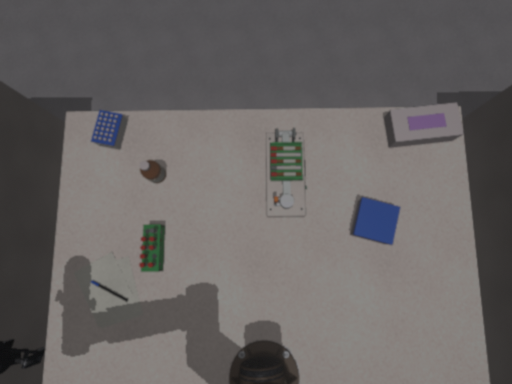

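The mixer lies straight ahead of the arm, at top-image pixels (267–305, 131–216). The ball end is nearest the robot, and the tab is at about (277,199), to the left. Next I'll enlarge both views.

```bash
cat > h.py <<'E'
import numpy as np, cv2
from station import env
from scipy.spatial.transform import Rotation as R
def ray(n,u,v,p=None):
    p=p or env.camera_params(n)
    a=np.array([(u-p['cx'])/p['fx'],(v-p['cy'])/p['fy']]); s=a.copy()
    for _ in range(20): s=a/(1+p['k1']*(s@s))
    M=cv2.Rodrigues(p['rvec'])[0]
    return -M.T@p['tvec'], M.T@np.r_[s,1]
def atz(n,u,v,z,p=None):
    c,d=ray(n,u,v,p); return c+d*(z-c[2])/d[2]
E
python3 - <<'E'
import cv2
a=cv2.imread("pics/top0.png")[115:225,245:325]; b=cv2.imread("pics/scene0.png")[165:280,195:280]
a=cv2.resize(a,(400,550),interpolation=cv2.INTER_CUBIC);b=cv2.resize(b,(400,541),interpolation=cv2.INTER_CUBIC)
b=cv2.copyMakeBorder(b,0,9,0,0,0)
cv2.imwrite("pics/c1.png",cv2.convertScaleAbs(cv2.hconcat([a,b]),alpha=1.3))
E
```

```text
(no output)
```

View pics/c1.png

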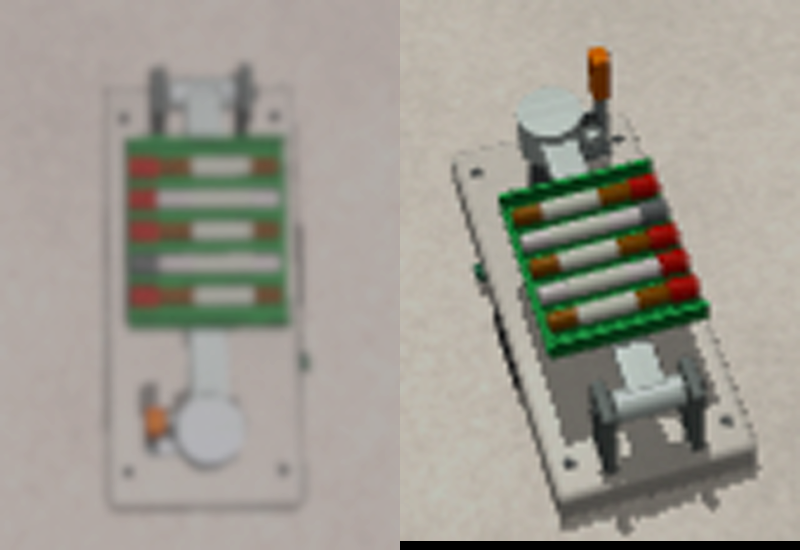

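Run:
```python
from h import *
f=lambda x,y:(245+(x+.5)/5-.5,115+(y+.5)/5-.5)
g=lambda x,y:(195+(x-400+.5)/4.706-.5,165+(y+.5)/4.706-.5)
for n,x,y,z in (("NL",109,508,.03),("NR",298,511,.03),("FL",105,87,.03),("FR",293,88,.03),("coup",210,431,.104),("trayNL",127,325,.117),("trayNR",287,325,.117),("trayFL",127,137,.117),("trayFR",285,138,.117),("tab",155,412,.152)):
    print(n,atz("top",*f(x,y),z).round(4))
for n,x,y,z in (("coup",549,112,.104),("tabtop",598,52,.152),("baseL",453,160,.03),("baseFarL",560,515,.03),("baseFarR",757,445,.03)):
    print(n,atz("scene",*g(x,y),z).round(4))
```

```text
NL [ 0.5363 -0.0135  0.03  ]
NR [ 0.5331 -0.1465  0.03  ]
FL [ 0.8457 -0.0135  0.03  ]
FR [ 0.8432 -0.1511  0.03  ]
coup [ 0.5801 -0.0816  0.104 ]
trayNL [ 0.6503 -0.0268  0.117 ]
trayNR [ 0.6492 -0.1335  0.117 ]
trayFL [ 0.7806 -0.0282  0.117 ]
trayFR [ 0.7786 -0.1355  0.117 ]
tab [ 0.5861 -0.0438  0.152 ]
coup [ 0.5821 -0.0818  0.104 ]
tabtop [ 0.5792 -0.043   0.152 ]
baseL [ 0.5442 -0.1497  0.03  ]
baseFarL [ 0.8565 -0.1522  0.03  ]
baseFarR [ 0.8454 -0.0123  0.03  ]
```

```bash
cat >> h.py <<'E'
YAW=-0.013; BALL=np.array([.580,-.0815,.075])
Rm=R.from_euler('z',YAW)
def quat(th): 
    q=(Rm*R.from_euler('y',th)*R.from_euler('x',np.pi)).as_quat(); return q[[3,0,1,2]]
E
python3 - <<'E'
from h import *
p=BALL+Rm.apply([0,.038,0]); p[2]=.27
env.goto(p,quat(0))
s=env.sense(); pr=env.camera_params("wrist"); im=env.read_camera("wrist")
cv2.imwrite("pics/w1.png",im[:,:,::-1]); print(s['t'],s['ee_pos'],s['q'],pr)
np.save("w1.npy",pr,allow_pickle=True)
# predicted pixels
for l in ([0,.038,.152],[0,0,.104]):
    w=BALL*[1,1,0]+Rm.apply(l); M=cv2.Rodrigues(pr['rvec'])[0]; c=M@w+pr['tvec']; a=c[:2]/c[2]; a*=1+pr['k1']*(a@a)
    print(l,pr['fx']*a[0]+pr['cx'],pr['fy']*a[1]+pr['cy'])
E
```

```text
2.975 [ 0.58060008 -0.04285245  0.26989557] [ 2.62016096e-01  1.83997416e-01 -1.38746858e-01 -5.14945943e-05
 -1.24817481e+00  1.29663501e+00] {'fx': 334.54041317427476, 'fy': 334.54041317427476, 'cx': 257.85776165982605, 'cy': 186.04898028700964, 'k1': 0.028914100300071934, 'rvec': array([-2.0513222 ,  2.07682995,  0.30840148]), 'tvec': array([-0.03488184,  0.50759956,  0.58456082])}
[0, 0.038, 0.152] 259.5274006310155 180.76763781650706
[0, 0, 0.104] 299.5056805301338 166.82248927638352
```

View pics/w1.png

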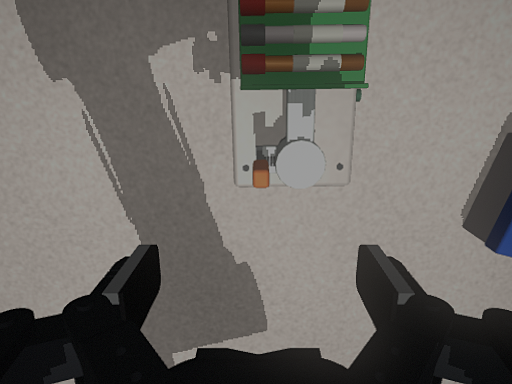

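The coupler top is at (300.5,164) and the tab top is centred near (261,181), both within about 3 px of the prediction. I'll refine from an enlarged crop.

Run:
```python
from h import *
im=cv2.imread("pics/w1.png")[80:200,225:375]
cv2.imwrite("pics/w1c.png",cv2.convertScaleAbs(cv2.resize(im,(750,600),interpolation=cv2.INTER_CUBIC),alpha=1.2))
pr=np.load("w1.npy",allow_pickle=True).item()
for n,u,v,z in(("coup",300.5,164,.104),("tab",261,181,.152),("NL",235,185,.03),("NR",351,184,.03),("trayL",241,88,.117),("trayR",367,87,.117)): print(n,atz("",u,v,z,pr).round(4))
```

```text
coup [ 0.5827 -0.0824  0.104 ]
tab [ 0.5803 -0.0447  0.152 ]
NL [ 0.5407 -0.0144  0.03  ]
NR [ 0.5402 -0.1523  0.03  ]
trayL [ 0.6521 -0.0288  0.117 ]
trayR [ 0.6514 -0.1349  0.117 ]
```

View pics/w1c.png

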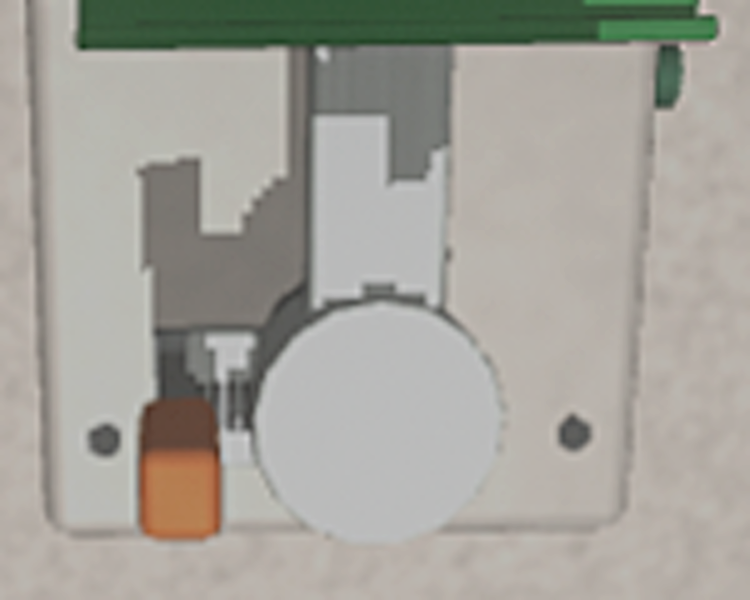

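The tab's top face is centred at crop (180,495), i.e. pixel (261,179), which gives (0.583, -0.0445). The coupler is at (0.582, -0.0825), which agrees with the 38 mm offset. I'll descend and grip the tab.

```bash
sed -i 's/^YAW=.*/YAW=-0.009; BALL=np.array([.582,-.0825,.075])/' h.py
python3 - <<'E'
from h import *
p=BALL+Rm.apply([0,.038,0])
for z,v in((.17,.12),(.119,.05)):
    p[2]=z; print(env.move_straight(p,v,ori=quat(0),f_stop=10))
print(env.sense()['ft_force'])
env.move_gripper(0.0,20); env.hold(.2)
s=env.sense(); print(s['t'],s['ee_pos'],s['opening'],s['grasp_force'],s['ft_force'])
# feasibility of the arc
piv=BALL+Rm.apply([.24,0,.01])
for th in(.1,.2,.36):
    print(env.solve_ik(piv+(Rm*R.from_euler('y',th)).apply([-.24,.052,.119-.085]),quat(th)))
cv2.imwrite("pics/s1.png",cv2.resize(env.read_camera("scene")[140:260,180:300,::-1],(600,600),interpolation=cv2.INTER_CUBIC))
E
```

```text
False
False
[ 0.0853146  -0.10844562 -0.96530746]
6.0167 [ 0.58232553 -0.04478555  0.11908041] 0.013585768563472768 24.60371822118759 [-0.69313531 -3.62466872  1.50083585]
[ 0.26230334  0.34717158 -0.21069902 -0.02988185 -1.10946901  1.31408799]
[ 0.24365144  0.39850894 -0.07785436 -0.05173004 -1.28860214  1.33739228]
[ 0.21756758  0.49904369  0.1419044  -0.07921688 -1.56522207  1.3587476 ]
```

View pics/s1.png

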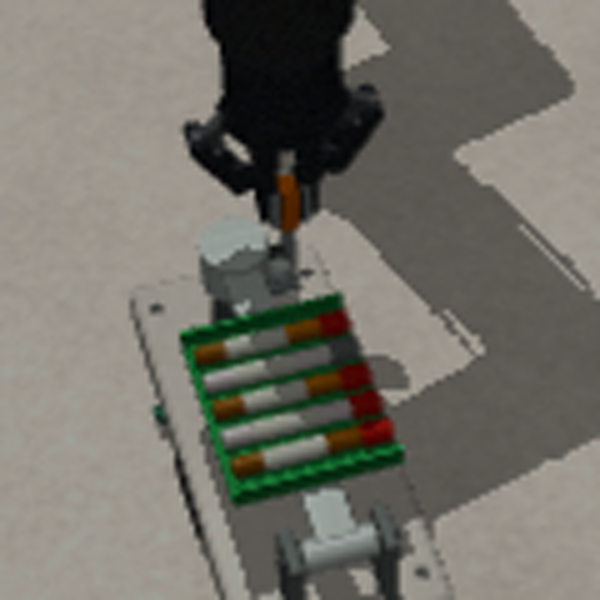

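The fingers hold the orange tab at image (290,200), and the 13.6 mm opening matches its 14 mm width. Next I'll pull it sideways.

Run:
```python
from h import *
env.move_gripper(0.0,70)
p0=env.sense()['ee_pos'].copy(); p=BALL+Rm.apply([0,.038,0]); p[2]=.119
for d in(.004,.008,.011,.0135):
    r=env.move_straight(p+Rm.apply([0,d,0]),.03,f_stop=20)
    s=env.sense(); print(r,s['t'],(s['ee_pos']-p).round(4),s['opening'],s['ft_force'].round(1))
```

```text
False 6.5667 [0.     0.004  0.0001] 0.013002300429312866 [-1.  -4.1  4. ]
False 6.85 [0.     0.0078 0.0001] 0.013238839223987352 [-1.9 -5.5  3.9]
False 7.1 [-0.      0.0106  0.0001] 0.01269369425693267 [-0.9 -7.1  4. ]
False 7.35 [-0.      0.013   0.0001] 0.013235538664606795 [-0.6 -7.2  3.5]
```

Spring force of about 7.2 N corresponds to a draw of about 13 mm, so the gate is clear. Now I'll lift along the arc.

Run:
```python
from h import *
piv=BALL+Rm.apply([.24,0,.01])
for th in np.linspace(0,.345,13)[1:]:
    w=piv+(Rm*R.from_euler('y',th)).apply([-.24,.0515,.119-.085])
    r=env.move_straight(w,.05,ori=quat(th),f_stop=25)
    s=env.sense(); print(round(th,3),r,round(s['t'],2),(s['ee_pos']-w).round(4),round(s['opening'],4),s['ft_force'].round(1))
    if r: break
for n in("scene","wrist"):
    im=env.read_camera(n)[:,:,::-1]
    if n=="scene": im=cv2.resize(im[140:260,180:300],(400,400),interpolation=cv2.INTER_CUBIC); a=im
    else: cv2.imwrite("pics/f.png",cv2.hconcat([a,cv2.resize(im,(400,300)).copy() if 0 else cv2.copyMakeBorder(cv2.resize(im,(400,300)),0,100,0,0,0)]))
```

```text
0.029 False 7.64 [-0.0003 -0.0006 -0.0006] 0.0129 [ 0.4 -6.  -0.8]
0.057 False 7.93 [-0.0004 -0.0007 -0.0007] 0.0132 [ 0.4 -7.6 -1.5]
0.086 False 8.22 [-0.0004 -0.0007 -0.0007] 0.0126 [-1.1 -6.9 -1.6]
0.115 False 8.52 [-0.0004 -0.0008 -0.0007] 0.013 [-1.8 -7.3 -1.8]
0.144 False 8.81 [-0.0005 -0.0008 -0.0008] 0.0123 [-2.1 -6.8 -1.9]
0.172 False 9.1 [-0.0005 -0.0008 -0.0008] 0.0133 [-1.6 -7.1 -1. ]
0.201 False 9.39 [-0.0005 -0.0008 -0.0008] 0.0127 [-1.9 -7.3  0.5]
0.23 False 9.68 [-0.0005 -0.0009 -0.0008] 0.0126 [-2.6 -7.6 -0.4]
0.259 False 9.97 [-0.0005 -0.0009 -0.0007] 0.0128 [-2.  -7.4 -0.8]
0.288 False 10.27 [-0.0005 -0.0009 -0.0007] 0.0129 [-1.7 -6.5 -0.9]
0.316 False 10.56 [-0.0005 -0.001  -0.0007] 0.0129 [-1.6 -7.3  0.3]
0.345 False 10.85 [-0.0006 -0.001  -0.0007] 0.0128 [-2.7 -6.3  0.5]
```

View pics/f.png

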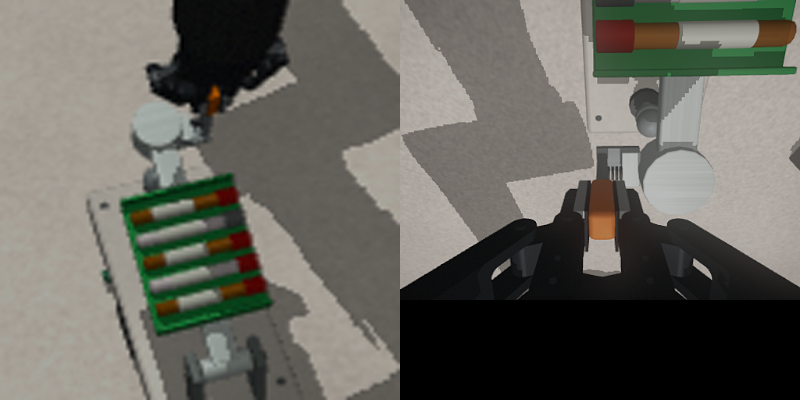

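The cradle is up: the wrist view shows the bare ball at (645,115), with the coupler clear at (678,180) and the tab still gripped. I'll check that it holds steady, then hand in.

Run:
```python
from h import *
env.hold(1.0); s=env.sense(); print(s['t'],s['ee_pos'],s['opening'],s['ft_force'],s['grasp_force'])
print(env.finish_job())
```

```text
11.95 [ 0.6075636  -0.03220499  0.19751728] 0.013140332323095846 [-2.16714347 -6.02126219  0.37689779] 69.627023935318
the job is handed in; nothing more can be done
None
```

Job handed in at about 12 s: I drew the latch about 13 mm, lifted the coupler off the ball to about 80 mm above its seat (computed from the tool's path, not measured), and am still holding it by the latch tab; the rack, box and bottle were never approached.

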